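# Rebuild a washed test-tube rack

### The job

The washed tube rack is to be put back together: take the shelf plate with the small drain holes from the draining stand and lower it over all four posts until it sits fully home on the lower shoulders, then stack the plate with the large tube holes above it, fully home on the upper shoulders. The rack's end supports slide loosely along its rods, so feel the posts into the holes; lower the plates rather than dropping them, leave them lying still and released, and do not shove or knock over the other things on the bench.

Things in the scene. Friction and masses are not known exactly. Their poses are not given: they have to be found in the camera images.
- rack: Base of a knock-down steel tube rack, fixed to the bench: 262 mm long (y), 64 mm wide (x), two guide rods along y between end blocks. Origin at bench level under its middle, z up. Near each end a steel support with two upright posts rides on the rods: foot 60 x 28 mm, 26 mm high, posts at x = +-17 mm. A post: 21 mm thick to the lower shoulder, 14 mm to the upper shoulder, then a 6 mm pin.
- rack_mid (a point): Middle of the rack at the height of the upper shoulders (90 mm above the bench); axes as the rack. The two end supports slide along y only and the plates set their spacing: they match a plate with their posts at y = +-76 mm. At the start each stands up to 8 mm off that, either way, independently; where is not reported: look or feel. A push of 2 to 3 N moves them (20 mm either way); they stay where left.
- rack_low (a point): Middle of the rack at the height of the lower shoulders, 45 mm above the bench. These shoulders are flat, from the 14 mm post section out to 21 mm diameter.
- rack_top (a point): Middle of the rack at the height of the post tips, 116 mm above the bench. Above the upper shoulder (flat, 11 mm across, with a 1.5 mm bevel out to 14 mm) each post is a 6 mm pin; its last 7 mm taper to a 2.4 mm tip.
- lower_plate: Shelf plate with SMALL holes: bare aluminium, 60 mm wide (x), 178 mm long (y), 8 mm thick, 0.16 to 0.28 kg. Ten 6 mm drain holes and, near the corners, four 16 mm post holes at x = +-17, y = +-76 mm, which clear the 14 mm post sections. Origin at the plate's very centre, 49 mm above the bench when home. Symmetrical, either end or face. Starts flat on the stand, in either place.
- upper_plate: Shelf plate with LARGE holes: bare aluminium, 60 mm wide (x), 178 mm long (y), 8 mm thick, 0.12 to 0.21 kg. Ten 17.5 mm tube holes and, near the corners, four 8 mm post holes at x = +-17, y = +-76 mm, which clear only the 6 mm pins. Origin at the plate's very centre, 94 mm above the bench when home. Symmetrical, either end or face. Starts flat on the stand beside the other.
- stand: Draining stand, fixed: blue-grey drip tray 290 mm (x) by 200 mm (y), 12 mm high, with two thin steel bars along x at y = +-55 mm, their tops 40 mm above the bench. Origin at bench level under its middle. The plates lie across the bars near x = -64 and +64 mm, long sides roughly along y, 50 mm or more apart; free air under their middles down to the tray.
- dropper_mid: Bystander: white dropping bottle, 26 mm wide, 76 mm high, upright, between the rack and the stand. Origin under its base.
- dropper_rack: Bystander: a second such dropping bottle, standing close beside the rack. Origin under its base.
- bung: Bystander: brown rubber bung, 31 mm wide, 28 mm high, close beside the rack. Origin under its base.
- beaker: Bystander: glass beaker, 64 mm wide, 85 mm high. Origin under its base.
- reagent: Bystander: amber bottle with a black cap, 66 mm wide, 140 mm high. Origin under its base.
- tip_box: Bystander: blue pipette tip box with a clear lid, 87 x 122 mm, 63 mm high. Origin under its base.
- timer: Bystander: flat white countdown timer, 60 x 75 mm, 21 mm high. Origin under its base.
Things that resemble listed ones, but are neither listed nor needed, are in the scene too. Leave any orange look-alike of the lower_plate alone.

How it is judged:
On the way:
1. the plate with the small drain holes is fully home on the lower shoulders and let go (z of lower_plate in the frame of rack between 0.047 and 0.051 m and x of lower_plate in the frame of rack between -0.004 and 0.004 m and y of lower_plate in the frame of rack between -0.025 and 0.025 m and angle between the z axis of lower_plate and the z axis of rack, either way round below 0.03 rad and angle between the y axis of lower_plate and the y axis of rack, either way round below 0.06 rad and contact force between the fingers and lower_plate below 0.1 N and linear speed of lower_plate below 0.02 m/s and angular speed of lower_plate below 0.1 rad/s), for 0.2 s.
At the end, for the whole second after the job is handed in: Both plates released, still and level (0.03 rad) with all posts through: small-holed plate's centre 49 mm and large-holed plate's 94 mm above the bench (2 mm), within 4 mm of the rack's centre line, 25 mm of its middle along the rods, 0.06 rad of its direction, and 6 mm of each other (all of step 1 and z of upper_plate in the frame of rack between 0.092 and 0.096 m and x of upper_plate in the frame of rack between -0.004 and 0.004 m and y of upper_plate in the frame of rack between -0.025 and 0.025 m and angle between the z axis of upper_plate and the z axis of rack, either way round below 0.03 rad and angle between the y axis of upper_plate and the y axis of rack, either way round below 0.06 rad and horizontal distance between lower_plate and upper_plate below 0.006 m and contact force between the fingers and upper_plate below 0.1 N and linear speed of upper_plate below 0.02 m/s and angular speed of upper_plate below 0.1 rad/s); the robot touches nothing.
It fails at once if one of the other things on the bench is shoved more than 30 mm or knocked over (distance of any of dropper_mid, dropper_rack, bung, beaker, reagent, tip_box, timer from where it was at the start of the episode above 0.03 m or angle between any of dropper_mid, dropper_rack, bung, beaker, reagent, tip_box, timer's own z axis and vertical above 0.6 rad).
It fails at once if the lower plate is let fall from more than about a centimetre (moves faster than 0.45 m/s with no finger on it) (linear speed of lower_plate above 0.45 m/s and contact force between the fingers and lower_plate below 0.05 N).
It fails at once if the upper plate is let fall from more than about a centimetre (moves faster than 0.45 m/s with no finger on it) (linear speed of upper_plate above 0.45 m/s and contact force between the fingers and upper_plate below 0.05 N).
It also fails if it takes over 61 s, if anything falls off the work surface, if the arm or the gripper's body presses on something with over 40 N, if the wrist force passes 120 N, or if a joint passes its speed limit or range.

### The arm

A 7-joint arm with a two-finger parallel gripper is mounted at the origin on the work surface. World frame = base frame: x ahead of the robot, y to its left, z up, the work surface at z = 0. Lengths are in m, angles in rad, forces in N, time in s.
With the tool pointing down it reaches from about 0.4 to 0.875 m from the base axis. Payload 19.3 kg.
Tool frame: the origin (TCP) lies at the very end of the fingers, on their centre line; the grasp point (between the pads) lies bot.tcp_to_grasp behind it (bot.tcp_to_grasp is the distance from the TCP to the grasp point, in m); z points along the fingers, y is the direction in which the jaws open and shut (so a half turn about z gives the same grasp; the last joint's range is limited). The gripper opens to 85 mm and grips with 20 to 120 N. Pads are 22 mm wide; open, the fingers measure 114 mm over their backs; the gripper's body (76 mm by 85 mm) begins 54 mm behind the grasp point. The pads swing forward as they close: fully open they stand 13 mm farther back than shut.
Start: joints at [1.104, 0.521, -0.036, 1.599, 0.021, 1.021, -0.113], TCP at [0.242, -0.576, 0.231] pointing down, gripper open.
Joint ranges: [-2.91, 2.91], [-0.3, 2.13], [-1.5, 1.42], [0.17, 2.43], [-1.26, 4.41], [0.16, 1.93], [-2.52, 2.52]. Speed limits (rad/s): [1.89, 1.89, 2.39, 2.39, 3.01, 3.01, 3.01].

### API

Orientations are given as [roll, pitch, yaw] about the fixed x, y, z axes, in that order (R = Rz(yaw) Ry(pitch) Rx(roll)).
In Python, from workcell import bot gives the robot as it stands.
- The arm moves only by the tool servo_tool, never from a script. Its argument "targets" is a list of rows, each a list of 2 entries, a list of its own where there are three numbers: the shift along the tool's x, y, z in units of 0.05 m (1.0 is 0.05 m), then the turn about the tool's z in units of 5 degrees (1.0 is 5 degrees). A call has 1 to 12 rows; each row shifts and turns the commanded pose from where the row before left it, along the tool's axes as they then stand; what a row does not reach is not made up. A row lasts 1/8 s, in which the tool goes at most 62.5 mm and 10.7 degrees, less where a joint would pass 70% of its speed; a pose out of reach is approached as far as the arm can. A call with a number of a shift or a turn outside -1 to 1 is refused whole. A call with a gripper value outside its range is refused whole. "gripper" is the opening, from -1 (shut) to 1 (fully open), so that 0 is half open, set as the call begins (left out, the last holds). The fingers move at their own pace and stop on an object; "newtons" is the grip in N (left out, the last holds). Time passes only in rows, so rows that do not move let the fingers close. It gives the time, the measured TCP pose, the force and the opening at its end, in the units of the state.
- bot.observe(): the state, without advancing time (a new reading comes with each control period).
- bot.grab_frame(name): name is "side" or "top"; returns the picture (384x512x3 uint8, blue, green, red); there is no depth.
- bot.get_calibration(name): a dict with "fx", "fy", "cx", "cy" (pixels), "pose" (4x4, takes a point from camera to world coordinates). Camera axes: x right, y up, looking along -z (the intrinsics and any distortion apply to the point x, -y, -z); pixel columns grow to the right and rows downward; lengths in m; the calibration is good to about 2 mm. A picture is of the moment at which its call begins. get_calibration takes no time and is no camera call.
- bot.job_done(): hands the job in, once; it reports no verdict.
The state is a dict: "clock": time; "qpos": joint angles; "qd": joint speeds; "joint_efforts": joint torques, N m; "position": TCP position; "tool_rot": TCP orientation; "force": force on the tool from outside, world axes, zero at the start; "moment": the same for the moment, N m; "grip_width": finger opening in m.
Only numpy, scipy, OpenCV 4.12 (cv2) and the standard library are available. Lean on these libraries where they do the work, as an engineer would, in place of code of your own. Each camera call takes 0.05 s, during which the arm holds its last target.

## Working session

There is one attempt and no reset: what is moved stays moved. The work goes in short steps, Python scripts to look and compute and a tool call to move; the robot and the scene stay as the last step left them, time stands still between calls to the robot, and variables do not carry over. Pictures are saved under pics/ and viewed, and the job is handed in when it is done.

Besides the shell and the picture viewer there is one more tool, called after "Emit:" in YAML: its name, and indented under it one key for each argument. servo_tool: Moves the arm, as the interface text tells. Its arguments: {"type":"object","properties":{"targets":{"type":"array","items":{"type":"array"}},"gripper":{"type":"number"},"newtons":{"type":"number"}},"required":["targets"]}

```bash
ls; mkdir -p pics; python3 - <<'E'
from workcell import bot
import cv2
print(bot.observe()); print(bot.tcp_to_grasp)
for n in("side","top"):
    im=bot.grab_frame(n); cv2.imwrite(f"pics/{n}0.png",im); print(n,bot.get_calibration(n))
E
```

```text
pics
{'clock': 0.0, 'qpos': array([ 1.10380546,  0.52202193, -0.03632474,  1.60002844,  0.02123624,
        1.02112362, -0.11280388]), 'qd': array([-1.04472973e-03,  4.53912495e-05,  1.01707326e-03,  1.96058375e-03,
        8.34455772e-04, -2.48643051e-03,  3.72350478e-04]), 'joint_efforts': array([-1.17417432e-03, -9.27132940e+01,  1.97933257e+00, -3.69943821e+01,
        1.78929884e-02,  8.14141065e-03,  4.41155976e-05]), 'position': array([ 0.24135208, -0.57612966,  0.23071354]), 'tool_rot': array([-3.14040311e+00,  1.19312697e-04,  3.96794104e-01]), 'force': array([-0.49517938,  0.30081027,  0.19735133]), 'moment': array([-0.03256485, -0.01929514,  0.01226834]), 'grip_width': 0.08534815505473828}
0.0187
side {'fx': 387.58516671194707, 'fy': 387.58516671194707, 'cx': 255.2878234724242, 'cy': 193.28155512655965, 'pose': array([[-0.85075454,  0.25456138, -0.45979911, -0.13222733],
       [-0.52540083, -0.4336912 ,  0.73202863,  0.88594941],
       [-0.01306461,  0.86435551,  0.50271152,  0.71949614],
       [ 0.        ,  0.        ,  0.        ,  1.        ]])}
top {'fx': 381.9549017928338, 'fy': 381.9549017928338, 'cx': 254.5603605251004, 'cy': 190.88139759285897, 'pose': array([[-2.47155552e-02,  9.93915978e-01, -1.07332054e-01,
         3.11810227e-01],
       [-9.99692977e-01, -2.47615156e-02,  9.04677949e-04,
         1.84539139e-02],
       [-1.75853046e-03,  1.07321460e-01,  9.94222818e-01,
         1.45355066e+00],
       [ 0.00000000e+00,  0.00000000e+00,  0.00000000e+00,
         1.00000000e+00]])}
```

View pics/top0.png

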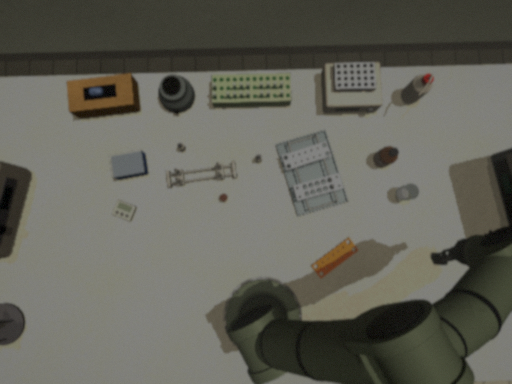

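View pics/side0.png

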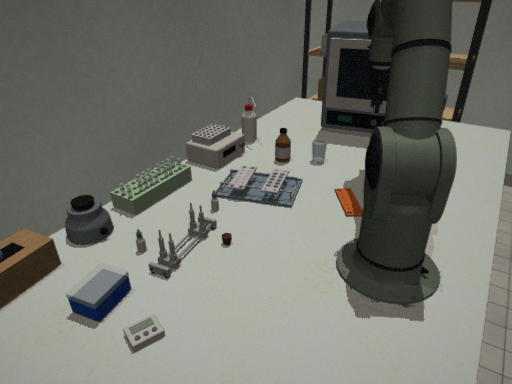

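The top view has the rack at about (200,175), the stand at about (312,172) with two light plates, and the orange look-alike at (334,256). I'll enlarge these next.

```bash
python3 - <<'E'
import cv2,numpy as np
t=cv2.imread('pics/top0.png');s=cv2.imread('pics/side0.png')
def crop(im,x0,y0,x1,y1,k):
    return cv2.resize(im[y0:y1,x0:x1],None,fx=k,fy=k,interpolation=cv2.INTER_CUBIC)
a=cv2.convertScaleAbs(crop(t,265,120,365,220,6),alpha=1.3)
cv2.imwrite('pics/c_stand.png',a)
cv2.imwrite('pics/c_rack.png',cv2.convertScaleAbs(crop(t,155,130,275,215,6),alpha=1.3))
cv2.imwrite('pics/c_srack.png',cv2.convertScaleAbs(crop(s,130,185,250,285,6),alpha=1.3))
cv2.imwrite('pics/c_sstand.png',cv2.convertScaleAbs(crop(s,205,155,310,215,7),alpha=1.2))
E
```

```text
(no output)
```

View pics/c_stand.png

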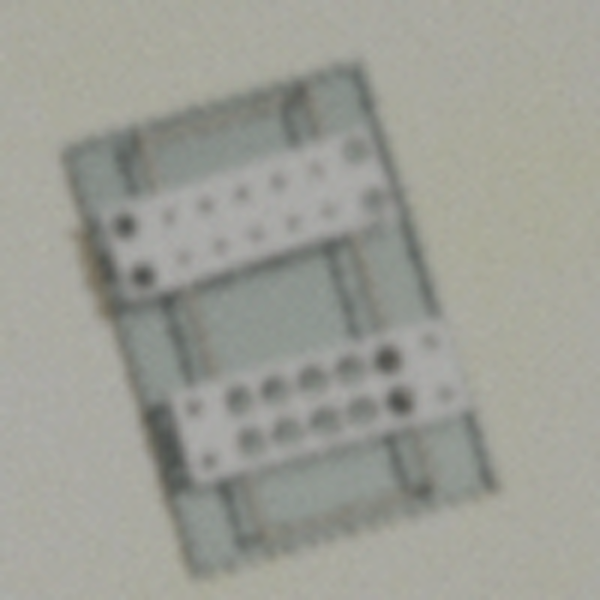

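View pics/c_rack.png

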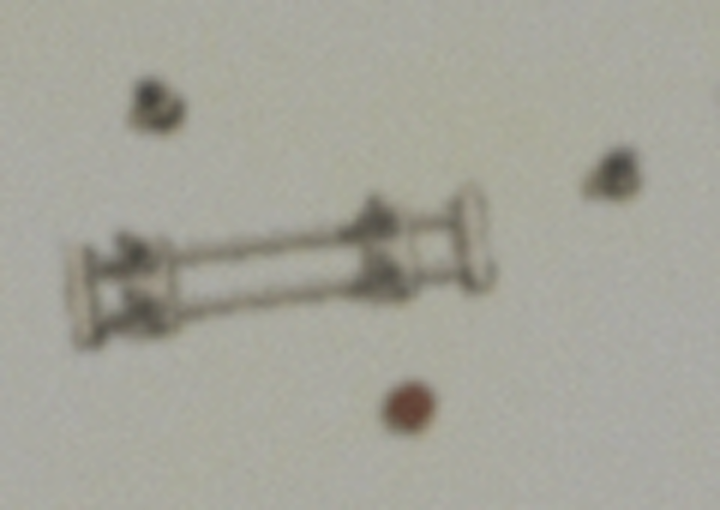

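View pics/c_srack.png

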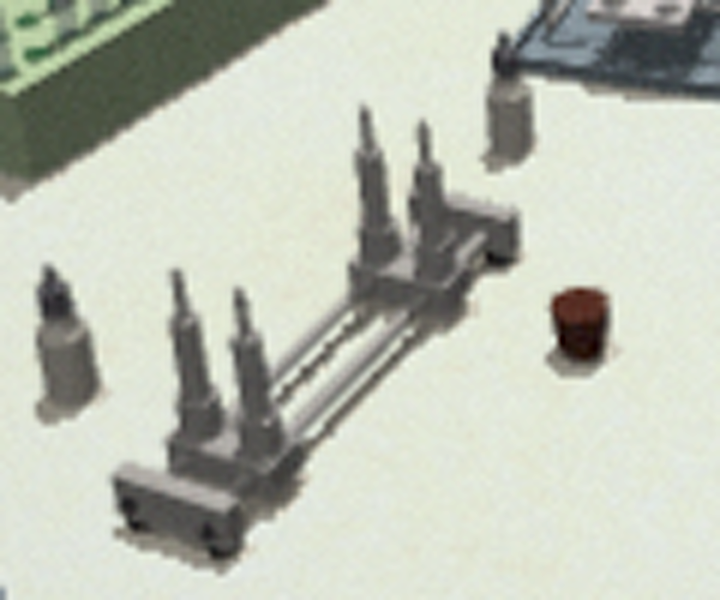

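View pics/c_sstand.png

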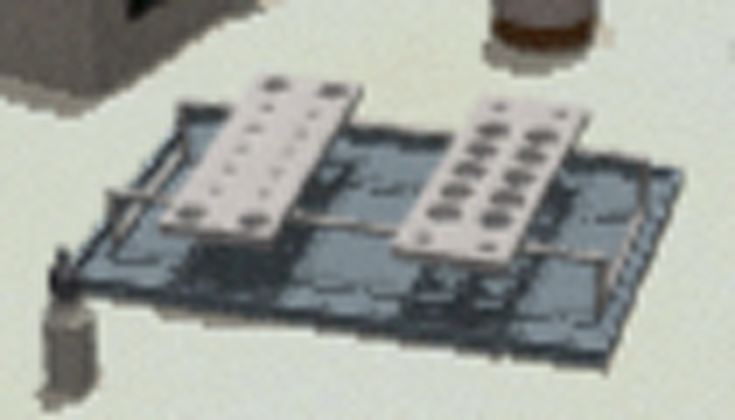

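```bash
cat > h.py <<'E'
import numpy as np,cv2
from workcell import bot
C={n:bot.get_calibration(n) for n in("side","top")}
def ray(n,p):
    c=C[n];d=np.array([(p[0]-c['cx'])/c['fx'],-(p[1]-c['cy'])/c['fy'],-1.0]);T=c['pose']
    return T[:3,3],T[:3,:3]@d
def onz(n,p,z):
    o,d=ray(n,p);return o+d*(z-o[2])/d[2]
def tri(a,b):
    (o1,d1),(o2,d2)=ray('top',a),ray('side',b)
    A=np.stack([d1,-d2],1);t=np.linalg.lstsq(A,o2-o1,rcond=None)[0]
    p,q=o1+t[0]*d1,o2+t[1]*d2
    return (p+q)/2,np.linalg.norm(p-q)
def proj(n,P):
    c=C[n];q=np.linalg.inv(c['pose'])@np.append(P,1);return np.array([c['cx']+c['fx']*q[0]/-q[2],c['cy']+c['fy']*q[1]/q[2]])
def cp(o,k,P): return [np.array(o)+(np.array(p)+.5)/k-.5 for p in P]
E
python3 - <<'E'
from h import *
np.set_printoptions(precision=4,suppress=True)
T=dict(lower=cp((265,120),6,[(125,225),(143,275),(357,151),(374,200)]),upper=cp((265,120),6,[(195,407),(210,460),(431,342),(448,394)]))
S=dict(lower=cp((205,155),7,[(189,214),(255,220),(276,84),(335,90)]),upper=cp((205,155),7,[(424,239),(489,247),(498,107),(562,114)]))
for k in T:
    print(k)
    for a,b in zip(T[k],S[k]): print(tri(a,b), onz('top',a,.048)[:2],onz('side',b,.048)[:2])
    for n,Q in(('top',T),('side',S)):
        w=np.array([onz(n,a,.048) for a in Q[k]]);c=w.mean(0);v=(w[0]+w[1]-w[2]-w[3])/2
        print(n,'centre',c,'len',np.linalg.norm(v),'yaw of y axis',np.degrees(np.arctan2(-v[0],v[1])))
t=cv2.imread('pics/top0.png')
hsv=cv2.cvtColor(t,cv2.COLOR_BGR2HSV)
# plate masks within the stand
for k in T:
    poly=[onz('top',a,.048) for a in T[k]]
    c=np.mean(T[k],0).astype(int); print(k,'px',c,'bgr',t[c[1],c[0]], 'hsv',hsv[c[1],c[0]])
print('tray',t[190,310] )
E
```

```text
lower
(array([ 0.5881, -0.1014,  0.0458]), np.float64(3.496669596089791e-05)) [ 0.5877 -0.1012] [ 0.5857 -0.0982]
(array([ 0.5554, -0.1119,  0.0465]), np.float64(0.0017032057494904083)) [ 0.5558 -0.1113] [ 0.553 -0.11 ]
(array([ 0.6309, -0.2481,  0.0469]), np.float64(0.0007395191918246021)) [ 0.631  -0.2477] [ 0.6293 -0.2464]
(array([ 0.5988, -0.2576,  0.0471]), np.float64(0.0022682111263665435)) [ 0.5996 -0.2569] [ 0.5968 -0.2566]
top centre [ 0.5935 -0.1793  0.048 ] len 0.15235153425512699 yaw of y axis 16.596506050592435
side centre [ 0.5912 -0.1778  0.048 ] len 0.15371813138512694 yaw of y axis 16.504051662375417
upper
(array([ 0.4723, -0.1413,  0.0447]), np.float64(0.0012675575854207439)) [ 0.4725 -0.1406] [ 0.4688 -0.1366]
(array([ 0.4392, -0.1492,  0.0458]), np.float64(0.0011457765277960268)) [ 0.4395 -0.1486] [ 0.4367 -0.146 ]
(array([ 0.5102, -0.2884,  0.0455]), np.float64(0.0010761623132512943)) [ 0.5094 -0.2881] [ 0.5083 -0.2838]
(array([ 0.4766, -0.2978,  0.0457]), np.float64(0.0009577462758914327)) [ 0.4767 -0.2971] [ 0.474  -0.2939]
top centre [ 0.4745 -0.2186  0.048 ] len 0.1525566677194217 yaw of y axis 14.057051594525156
side centre [ 0.472  -0.2151  0.048 ] len 0.15250577668943993 yaw of y axis 14.571150933139718
lower px [306 155] bgr [128 131 131] hsv [ 30   6 131]
upper px [318 186] bgr [119 123 123] hsv [ 30   8 123]
tray [115 118 117]
```

```bash
python3 - <<'E'
import cv2,numpy as np
t=cv2.imread('pics/top0.png');s=cv2.imread('pics/side0.png')
def crop(im,x0,y0,x1,y1,k):
    return cv2.convertScaleAbs(cv2.resize(im[y0:y1,x0:x1],None,fx=k,fy=k,interpolation=cv2.INTER_LINEAR),alpha=1.6,beta=-40)
a=crop(t,162,160,202,192,10);b=crop(t,202,155,242,187,10)
cv2.imwrite('pics/d_t.png',np.hstack([a,b]))
cv2.imwrite('pics/d_s1.png',crop(s,145,225,185,285,10))
cv2.imwrite('pics/d_s2.png',crop(s,180,195,220,245,10))
E
```

```text
(no output)
```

View pics/d_t.png

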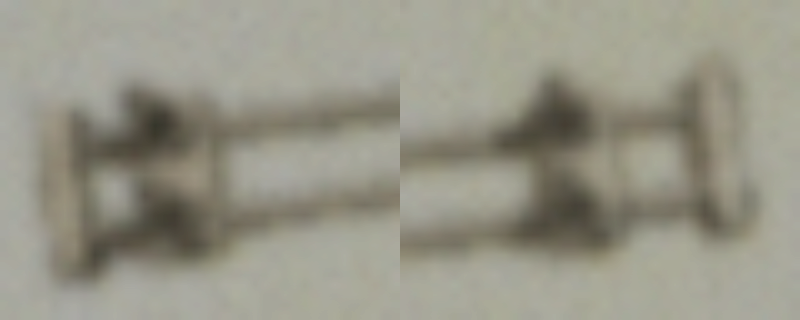

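View pics/d_s1.png

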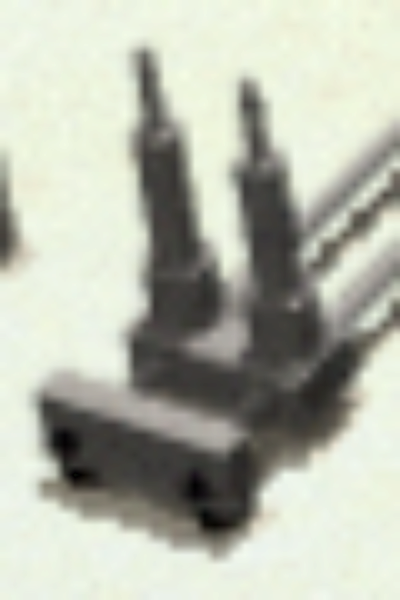

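View pics/d_s2.png

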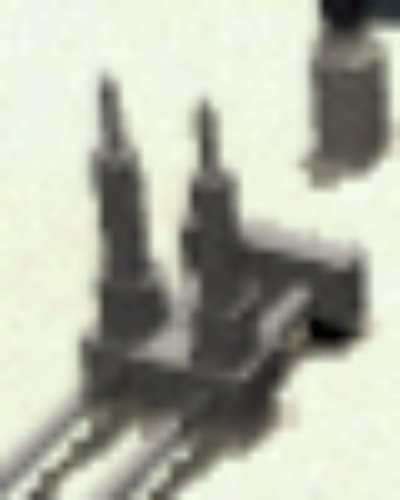

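```bash
python3 - <<'E'
from h import *
np.set_printoptions(precision=4,suppress=True)
tl=cp((162,160),10,[(132,92),(145,188)]);tr=cp((202,155),10,[(150,75),(153,165)])
sl=cp((145,225),10,[(143,50),(247,84)]);sr=cp((180,195),10,[(106,80),(205,104)])
hl=cp((145,225),10,[(153,132),(257,167)]);hr=cp((180,195),10,[(115,157),(214,180)])
for a,b,h in zip(tl+tr,sl+sr,hl+hr): print(tri(a,b),'side@116',onz('side',b,.115)[:2],'top@116',onz('top',a,.115)[:2],'sh@90',onz('side',h,.09)[:2])
w=np.array([onz('side',h,.09) for h in hl+hr]);v=(w[0]+w[1]-w[2]-w[3])/2
u=(w[0]-w[1]+w[2]-w[3])/2
print('shoulders centre',w.mean(0),'sep',np.linalg.norm(v),'width',np.linalg.norm(u),np.degrees(np.arctan2(-v[0],v[1])))
w=np.array([onz('side',h,.115) for h in sl+sr]);v=(w[0]+w[1]-w[2]-w[3])/2
print('tips centre',w.mean(0),'sep',np.linalg.norm(v),np.degrees(np.arctan2(-v[0],v[1])))
# blocks top corners
Tb=cp((162,160),10,[(42,105),(78,105),(62,275),(100,272)])+cp((202,155),10,[(295,60),(335,60),(312,225),(348,232)])
Sb=cp((145,225),10,[(38,395),(52,374),(230,458),(250,428)])
for a in Tb: print('blk top',onz('top',a,.03)[:2])
w=np.array([onz('top',a,.03) for a in Tb]);print(w.mean(0),w[:4].mean(0),w[4:].mean(0));v=w[:4].mean(0)-w[4:].mean(0);print(np.linalg.norm(v),np.degrees(np.arctan2(-v[0],v[1])))
for a,b in zip(Tb,Sb): print(tri(a,b))
E
```

```text
(array([0.5435, 0.2995, 0.113 ]), np.float64(0.002165659546258174)) side@116 [0.5424 0.3019] top@116 [0.5423 0.2984] sh@90 [0.5408 0.3046]
(array([0.5095, 0.2955, 0.1117]), np.float64(0.0029538045860497564)) side@116 [0.5075 0.2992] top@116 [0.5078 0.2939] sh@90 [0.5057 0.3018]
(array([0.5625, 0.1495, 0.1133]), np.float64(0.0013560174108840784)) side@116 [0.5598 0.1513] top@116 [0.5627 0.1498] sh@90 [0.5572 0.1541]
(array([0.5283, 0.1477, 0.1149]), np.float64(0.005016718255059183)) side@116 [0.5256 0.147 ] top@116 [0.5303 0.1491] sh@90 [0.5234 0.1489]
shoulders centre [0.5318 0.2273 0.09  ] sep 0.1526993683841701 width 0.03469779329583768 6.406768640808385
tips centre [0.5339 0.2249 0.115 ] sep 0.1524300608010777 6.696446263641149
blk top [0.5529 0.3501]
blk top [0.5525 0.3366]
blk top [0.4881 0.3426]
blk top [0.4888 0.3283]
blk top [0.583  0.1032]
blk top [0.5827 0.0881]
blk top [0.5199 0.0979]
blk top [0.5169 0.0844]
[0.5356 0.2164 0.03  ] [0.5206 0.3394 0.03  ] [0.5506 0.0934 0.03  ]
0.24783299047248875 6.962334323105656
(array([0.5527, 0.3504, 0.0262]), np.float64(0.001990486942859966))
(array([0.555 , 0.3392, 0.024 ]), np.float64(0.0037777379238241393))
(array([0.4882, 0.3431, 0.0273]), np.float64(0.0004932370158839077))
(array([0.4906, 0.3301, 0.0267]), np.float64(0.003255404332351962))
```

Candidates for the lower plate, in top-view pixels:
- (306,155) has ten small holes and large corner holes. It is bare metal and fits the description.
- (318,186) has large tube holes and small corner holes, so it is the upper plate.
- (334,256) is the orange look-alike, which I will leave alone.

The enlarged crop c_stand.png confirms this.

The stand heights triangulate to about 46 mm, against an expected 48 mm. Next I'll work out bystander clearances and the approach rows.

```bash
cat >> h.py <<'E'
def plan(cur,tgt,N):
    """cur,tgt=(x,y,z,yaw deg); prints rows in tool units"""
    cur=np.array(cur,float);tgt=np.array(tgt,float);st=(tgt-cur)/N;rows=[];p=cur.copy()
    for i in range(N):
        y=np.radians(p[3]);X=np.array([np.cos(y),np.sin(y)]);Y=np.array([np.sin(y),-np.cos(y)])
        d=cur+st*(i+1)-p
        r=[round(d[:2]@X/.05,2),round(d[:2]@Y/.05,2),round(-d[2]/.05,2)];t=round(-d[3]/5,2)
        rows.append([r,t]);p[:2]+=.05*(r[0]*X+r[1]*Y);p[2]-=.05*r[2];p[3]-=5*t
    return rows,p
def now():
    s=bot.observe();return [*s['position'],np.degrees(s['tool_rot'][2])],s
E
python3 - <<'E'
from h import *
np.set_printoptions(precision=4,suppress=True)
c=np.array([.535,.217]);a=np.radians(6.8);R=np.array([[np.cos(a),-np.sin(a)],[np.sin(a),np.cos(a)]])
for n,p,z in(('drop_rack',(155+152/6,130+110/6),.04),('bung',(155+410/6,130+405/6),.028),('drop_mid',(155+612/6,130+180/6),.04)):
    w=onz('top',p,z)[:2];print(n,w,'rack frame',R.T@(w-c))
w,s=now();print(w)
r,p=plan(w,(.5925,-.1786,.13,106.5),17);print(r,p)
E
```

```text
drop_rack [0.6326 0.2929] rack frame [0.1059 0.0638]
bung [0.4437 0.1348] rack frame [-0.1004 -0.0708]
drop_mid [0.5808 0.0051] rack frame [ 0.0204 -0.2158]
[np.float64(0.24137265060524427), np.float64(-0.5762037467547977), np.float64(0.2307993814654673), np.float64(22.73137215262845)]
[[[np.float64(0.56), np.float64(-0.27), np.float64(0.12)], np.float64(-0.99)], [[np.float64(0.59), np.float64(-0.22), np.float64(0.12)], np.float64(-0.98)], [[np.float64(0.6), np.float64(-0.18), np.float64(0.12)], np.float64(-0.99)], [[np.float64(0.61), np.float64(-0.12), np.float64(0.11)], np.float64(-0.98)], [[np.float64(0.62), np.float64(-0.06), np.float64(0.12)], np.float64(-0.99)], [[np.float64(0.62), np.float64(-0.02), np.float64(0.12)], np.float64(-0.98)], [[np.float64(0.62), np.float64(0.05), np.float64(0.12)], np.float64(-0.99)], [[np.float64(0.62), np.float64(0.09), np.float64(0.12)], np.float64(-0.98)], [[np.float64(0.61), np.float64(0.15), np.float64(0.12)], np.float64(-0.99)], [[np.float64(0.59), np.float64(0.19), np.float64(0.12)], np.float64(-0.99)], [[np.float64(0.57), np.float64(0.25), np.float64(0.11)], np.float64(-0.98)], [[np.float64(0.55), np.float64(0.3), np.float64(0.12)], np.float64(-0.99)], [[np.float64(0.52), np.float64(0.34), np.float64(0.12)], np.float64(-0.98)], [[np.float64(0.49), np.float64(0.39), np.float64(0.12)], np.float64(-0.99)], [[np.float64(0.46), np.float64(0.43), np.float64(0.12)], np.float64(-0.98)], [[np.float64(0.41), np.float64(0.46), np.float64(0.12)], np.float64(-0.99)], [[np.float64(0.38), np.float64(0.5), np.float64(0.12)], np.float64(-0.98)]] [  0.5925  -0.1786   0.1298 106.4814]
```

Emit:
servo_tool:
  targets:
    - [[0.56,-0.27,0.12],-0.99]
    - [[0.59,-0.22,0.12],-0.98]
    - [[0.6,-0.18,0.12],-0.99]
    - [[0.61,-0.12,0.11],-0.98]
    - [[0.62,-0.06,0.12],-0.99]
    - [[0.62,-0.02,0.12],-0.98]
    - [[0.62,0.05,0.12],-0.99]
    - [[0.62,0.09,0.12],-0.98]
    - [[0.61,0.15,0.12],-0.99]
    - [[0.59,0.19,0.12],-0.99]
    - [[0.57,0.25,0.11],-0.98]
    - [[0.55,0.3,0.12],-0.99]
  gripper: 1
  newtons: 50

```text
clock: 1.6
position: [0.4906, -0.2941, 0.1599]
tool_rot: [3.141, -0.0, 1.435]
force: [0.9, -0.5, -0.7]
grip_width: 0.0856
```

Emit:
servo_tool:
  targets:
    - [[0.52,0.34,0.12],-0.98]
    - [[0.49,0.39,0.12],-0.99]
    - [[0.46,0.43,0.12],-0.98]
    - [[0.41,0.46,0.12],-0.99]
    - [[0.38,0.5,0.12],-0.98]
    - [[0,0,0],0]
    - [[0,0,0],0]

```text
clock: 2.48
position: [0.5925, -0.1786, 0.13]
tool_rot: [-3.141, -0.0, 1.859]
force: [0.1, -0.5, -0.3]
grip_width: 0.0854
```

```bash
python3 - <<'E'
from h import *
w,s=now();print(w,s['tool_rot'],s['force'],s['clock'])
im=bot.grab_frame('side');cv2.imwrite('pics/side1.png',im)
cv2.imwrite('pics/e1.png',cv2.resize(im[110:220,190:330],None,fx=5,fy=5,interpolation=cv2.INTER_CUBIC))
E
```

```text
[np.float64(0.592487236009631), np.float64(-0.1785804597302472), np.float64(0.13001003562764152), np.float64(106.51549749749643)] [-3.14109372e+00 -5.12083512e-05  1.85904614e+00] [ 0.08435734 -0.53563099 -0.26837511] 2.475
```

View pics/e1.png

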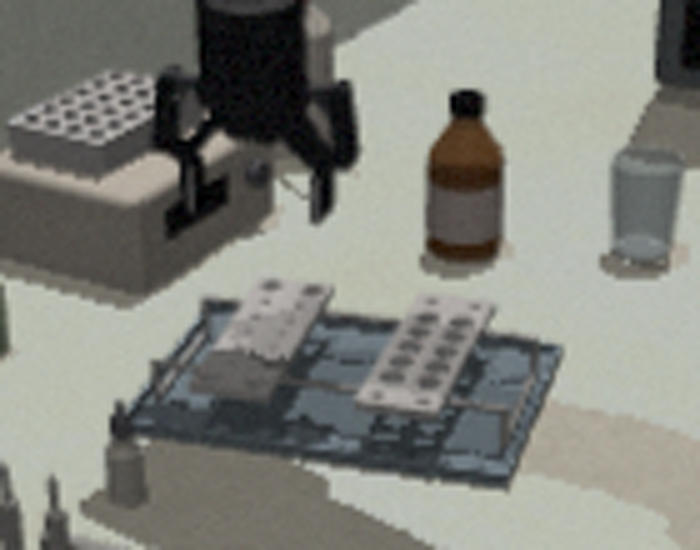

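```bash
python3 - <<'E'
from h import *
for z in(.13,.136,.143): print(z,*[onz('side',p,z)[:2] for p in ((190+188/5,110+215/5),(190+322/5,110+221/5))])
print(plan(now()[0],(.5925,-.1786,.021,106.5),7))
E
```

```text
0.13 [ 0.65057521 -0.17237606] [ 0.55925821 -0.21289399]
0.136 [ 0.6426077  -0.16160423] [ 0.55222015 -0.20170976]
0.143 [ 0.63331227 -0.1490371 ] [ 0.54400907 -0.18866149]
([[[np.float64(0.0), np.float64(0.0), np.float64(0.31)], np.float64(-0.0)], [[np.float64(0.0), np.float64(0.0), np.float64(0.31)], np.float64(-0.0)], [[np.float64(0.0), np.float64(0.0), np.float64(0.32)], np.float64(-0.0)], [[np.float64(0.01), np.float64(0.0), np.float64(0.31)], np.float64(-0.0)], [[np.float64(-0.0), np.float64(0.0), np.float64(0.31)], np.float64(-0.0)], [[np.float64(-0.0), np.float64(0.01), np.float64(0.31)], np.float64(-0.01)], [[np.float64(-0.0), np.float64(-0.0), np.float64(0.31)], np.float64(0.0)]], array([ 5.92683717e-01, -1.78544200e-01,  2.12378996e-02,  1.06515402e+02]))
```

Emit:
servo_tool:
  targets:
    - [[0,0,0.31],0]
    - [[0,0,0.31],0]
    - [[0,0,0.32],0]
    - [[0,0,0.31],0]
    - [[0,0,0.31],0]
    - [[0,0,0.31],0]
    - [[0,0,0.31],0]
    - [[0,0,0],0]

```text
clock: 3.52
position: [0.592, -0.1786, 0.02]
tool_rot: [-3.14, -0.001, 1.859]
force: [-0.3, 0.3, 0.3]
grip_width: 0.0853
```

Emit:
servo_tool:
  targets:
    - [[0,0,0],0]
    - [[0,0,0],0]
    - [[0,0,0],0]
    - [[0,0,0],0]
    - [[0,0,0],0]
    - [[0,0,0],0]
  gripper: -1
  newtons: 40

```text
clock: 4.28
position: [0.5931, -0.1789, 0.0221]
tool_rot: [3.141, 0.001, 1.858]
force: [-2.0, 0.5, 8.4]
grip_width: 0.0591
```

```bash
python3 - <<'E'
from h import *
w,s=now();print(w,s['force'],s['moment'],s['grip_width'],s['clock'])
im=bot.grab_frame('side');cv2.imwrite('pics/side2.png',im)
cv2.imwrite('pics/e2.png',cv2.resize(im[130:215,200:310],None,fx=7,fy=7,interpolation=cv2.INTER_CUBIC))
E
```

```text
[np.float64(0.593095426354853), np.float64(-0.17893349265051356), np.float64(0.022100078076907618), np.float64(106.4754873645522)] [-1.97210293  0.52065224  8.40990518] [ 0.12761119  0.35841008 -0.04072299] 0.059126879023659075 4.275
```

View pics/e2.png

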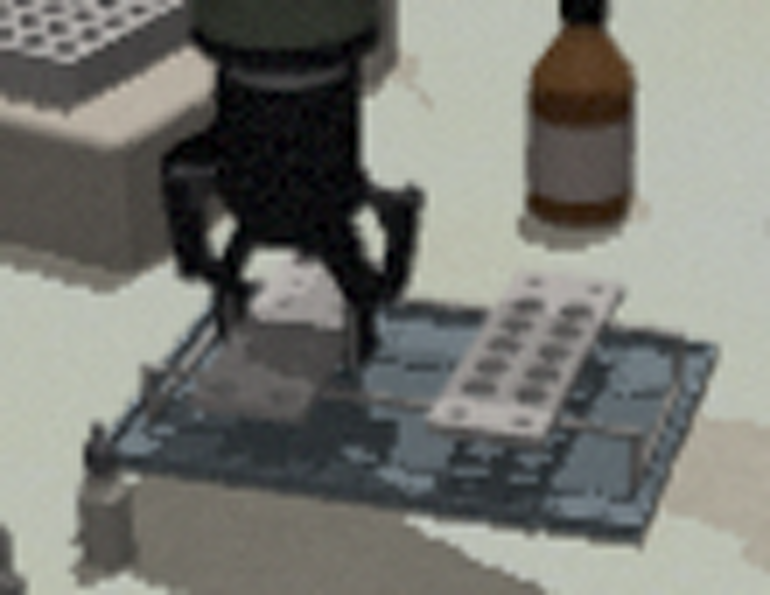

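Width is 59 mm, so the plate is gripped across its width. Now I'll lift it and carry it over the rack.

Emit:
servo_tool:
  targets:
    - [[0,0,-0.1],0]
    - [[0,0,-0.2],0]
    - [[0,0,-0.3],0]
    - [[0,0,-0.4],0]
    - [[0,0,-0.4],0]
    - [[0,0,-0.4],0]
    - [[0,0,-0.4],0]
    - [[0,0,-0.3],0]

```text
clock: 5.32
position: [0.5928, -0.1789, 0.1479]
tool_rot: [3.141, 0.0, 1.858]
force: [0.3, -0.2, -2.4]
grip_width: 0.0593
```

```bash
python3 - <<'E'
from h import *
w,s=now();print(w,s['force'],s['grip_width'],s['clock'])
r,p=plan(w,(.534,.2245,.145,96.7),15);print([[list(map(float,a)),float(b)] for a,b in r],p)
E
```

```text
[np.float64(0.5928283518764776), np.float64(-0.17888998954014285), np.float64(0.1478523377971049), np.float64(106.47878641098835)] [ 0.25562261 -0.20286723 -2.42906322] 0.059271393212394816 5.325
[[[0.54, 0.08, 0.0], 0.13], [[0.54, 0.07, 0.01], 0.13], [[0.54, 0.06, 0.0], 0.13], [[0.54, 0.06, 0.01], 0.13], [[0.54, 0.06, -0.0], 0.13], [[0.54, 0.04, 0.0], 0.13], [[0.54, 0.04, 0.01], 0.13], [[0.54, 0.04, 0.0], 0.13], [[0.55, 0.03, 0.0], 0.13], [[0.54, 0.02, 0.01], 0.13], [[0.54, 0.01, 0.0], 0.13], [[0.55, 0.01, 0.01], 0.13], [[0.54, 0.01, -0.0], 0.13], [[0.54, -0.01, 0.0], 0.14], [[0.55, -0.0, 0.01], 0.13]] [ 0.53420724  0.22467576  0.14485234 96.67878641]
```

Emit:
servo_tool:
  targets:
    - [[0.54,0.08,0],0.13]
    - [[0.54,0.07,0.01],0.13]
    - [[0.54,0.06,0],0.13]
    - [[0.54,0.06,0.01],0.13]
    - [[0.54,0.06,0],0.13]
    - [[0.54,0.04,0],0.13]
    - [[0.54,0.04,0.01],0.13]
    - [[0.54,0.04,0],0.13]
    - [[0.55,0.03,0],0.13]
    - [[0.54,0.02,0.01],0.13]
    - [[0.54,0.01,0],0.13]
    - [[0.55,0.01,0.01],0.13]

```text
clock: 6.82
position: [0.5452, 0.1449, 0.1442]
tool_rot: [-3.141, 0.0, 1.722]
force: [0.4, 0.2, -2.3]
grip_width: 0.059
```

Emit:
servo_tool:
  targets:
    - [[0.54,0.01,0],0.13]
    - [[0.54,-0.01,0],0.14]
    - [[0.55,0,0.01],0.13]
    - [[0,0,0.1],0]
    - [[0,0,0.2],0]
    - [[0,0,0.2],0]
    - [[0,0,0],0]

```text
clock: 7.7
position: [0.5337, 0.2239, 0.1173]
tool_rot: [-3.14, 0.001, 1.687]
force: [-0.7, -0.6, -3.6]
grip_width: 0.059
```

```bash
python3 - <<'E'
from h import *
w,s=now();print(w,s['force'],s['moment'],s['grip_width'],s['clock'])
for n,b in(('side',(130,150,240,290)),('top',(150,110,260,220))):
    im=bot.grab_frame(n);cv2.imwrite(f'pics/{n}3.png',im)
    cv2.imwrite(f'pics/e3{n}.png',cv2.convertScaleAbs(cv2.resize(im[b[1]:b[3],b[0]:b[2]],None,fx=5,fy=5,interpolation=cv2.INTER_CUBIC),alpha=1.3))
E
```

```text
[np.float64(0.5337021621977918), np.float64(0.22391133627312457), np.float64(0.11730440862233181), np.float64(96.63984356647025)] [-0.73661311 -0.60774487 -3.5889678 ] [0.00889304 0.06590118 0.04658856] 0.05904712983818931 7.7
```

View pics/e3side.png

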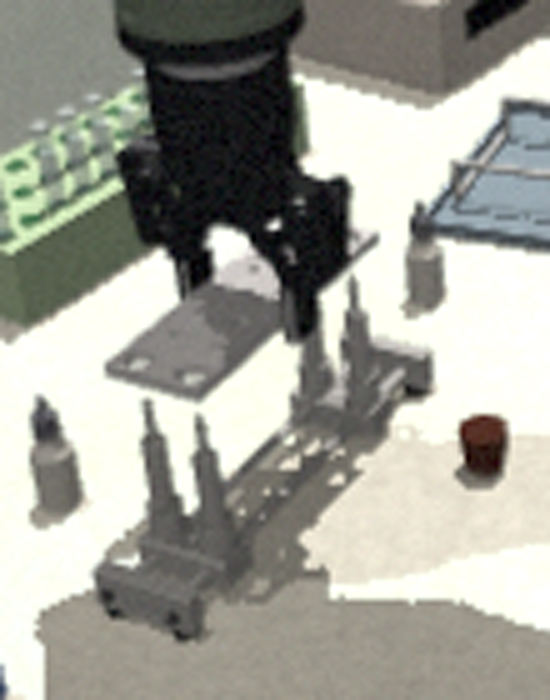

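View pics/e3top.png

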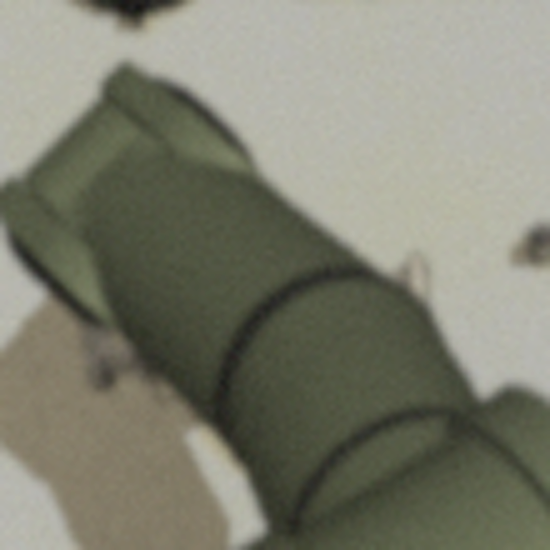

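```bash
python3 - <<'E'
from h import *
im=cv2.imread('pics/side3.png')
cv2.imwrite('pics/f3.png',cv2.convertScaleAbs(cv2.resize(im[210:245,145:185],None,fx=16,fy=16,interpolation=cv2.INTER_CUBIC),alpha=1.3))
cv2.imwrite('pics/f3b.png',cv2.convertScaleAbs(cv2.resize(im[190:225,180:220],None,fx=16,fy=16,interpolation=cv2.INTER_CUBIC),alpha=1.3))
# predicted positions of holes
a=np.radians(6.65);R=np.array([[np.cos(a),-np.sin(a)],[np.sin(a),np.cos(a)]])
for x in(.017,-.017):
    p=np.array([.5337,.2239])+R@[x,.076]
    print('hole mid pred',proj('side',[*p,.1392]),'at tip height',proj('side',[*p,.115]))
E
```

```text
hole mid pred [157.90224962 222.06983909] at tip height [159.15717107 229.51611417]
hole mid pred [168.43007964 225.05357017] at tip height [169.57596477 232.55607435]
```

View pics/f3.png

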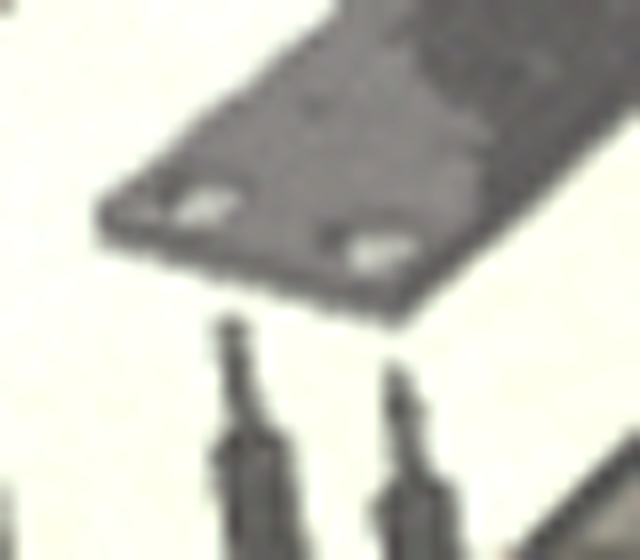

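View pics/f3b.png

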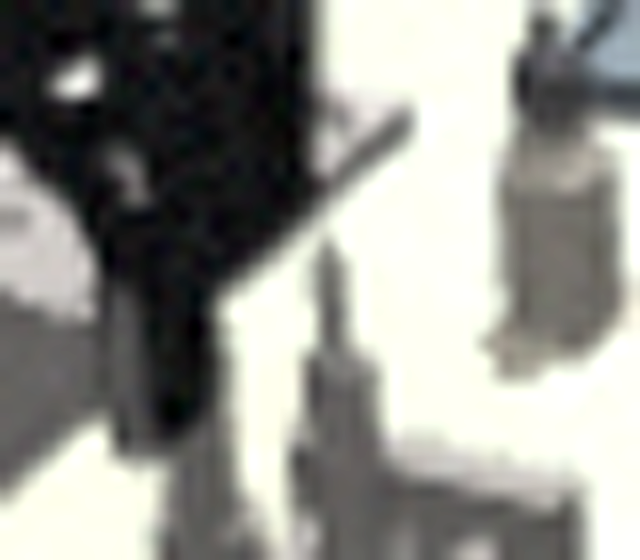

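The plate is over the posts with its holes at side px (157,222) and (168,225) and the tips at (159,230) and (169,233), which agrees within about 2 mm. I'll nudge 1 mm in -x and lower onto the slim pins, where the clearance is generous.

Emit:
servo_tool:
  targets:
    - [[0,-0.03,0.1],0]
    - [[0,0,0.14],0]
    - [[0,0,0.14],0]
    - [[0,0,0.14],0]
    - [[0,0,0.14],0]
    - [[0,0,0.14],0]
    - [[0,0,0],0]

```text
clock: 8.68
position: [0.5322, 0.2245, 0.0777]
tool_rot: [-3.141, 0.0, 1.687]
force: [0.6, -1.3, -2.2]
grip_width: 0.0595
```

```bash
python3 - <<'E'
from h import *
w,s=now();print(w,s['force'],s['moment'],s['grip_width'],s['clock'])
im=bot.grab_frame('side');cv2.imwrite('pics/side4.png',im)
a=cv2.resize(im[215:255,145:185],None,fx=15,fy=15,interpolation=cv2.INTER_CUBIC)
cv2.imwrite('pics/f4.png',cv2.convertScaleAbs(a,alpha=1.3))
E
```

```text
[np.float64(0.5322270976575948), np.float64(0.22445810491018175), np.float64(0.07769972556705541), np.float64(96.68596728428629)] [ 0.56654606 -1.31268782 -2.2239276 ] [ 0.00826353 -0.01557214  0.02005451] 0.059486821428578196 8.675
```

View pics/f4.png

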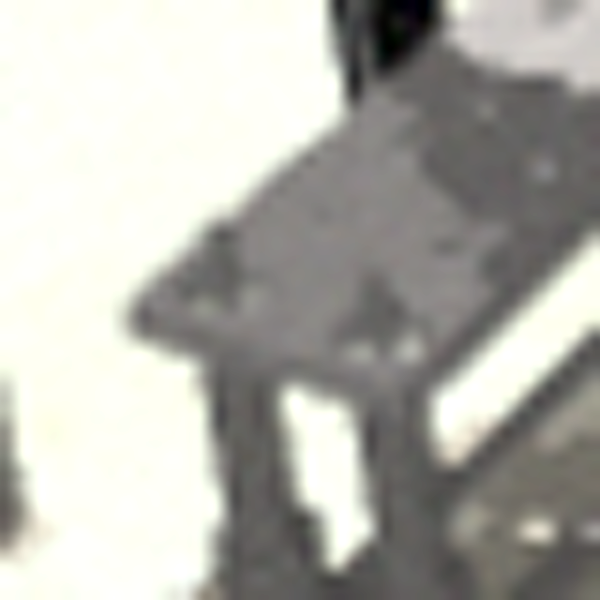

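Pins show inside both near holes, with light visible on either side of the pin. I'll feel downward over the 14 mm sections.

Emit:
servo_tool:
  targets:
    - [[0,0,0.04],0]
    - [[0,0,0.04],0]
    - [[0,0,0.04],0]
    - [[0,0,0],0]

```text
clock: 9.22
position: [0.5325, 0.2245, 0.0722]
tool_rot: [-3.141, 0.0, 1.687]
force: [-0.2, -0.3, -1.7]
grip_width: 0.0593
```

Emit:
servo_tool:
  targets:
    - [[0,0,0.04],0]
    - [[0,0,0.04],0]
    - [[0,0,0.04],0]
    - [[0,0,0],0]

```text
clock: 9.72
position: [0.533, 0.2244, 0.0663]
tool_rot: [3.141, 0.0, 1.687]
force: [5.5, -1.5, 1.4]
grip_width: 0.0589
```

The 14 mm sections are entering, and the posts push the plate towards +x. I'll ease that way.

Emit:
servo_tool:
  targets:
    - [[0,0.03,0],0]
    - [[0,0,0],0]
    - [[0,0,0],0]

```text
clock: 10.1
position: [0.5338, 0.2247, 0.0662]
tool_rot: [-3.141, 0.0, 1.687]
force: [-0.2, -2.5, 1.8]
grip_width: 0.0591
```

Emit:
servo_tool:
  targets:
    - [[0,0,0.06],0]
    - [[0,0,0.08],0]
    - [[0,0,0.08],0]
    - [[0,0,0],0]

```text
clock: 10.6
position: [0.5337, 0.2247, 0.0547]
tool_rot: [-3.141, 0.0, 1.688]
force: [0.9, -1.0, -2.8]
grip_width: 0.0592
```

Emit:
servo_tool:
  targets:
    - [[0,0.01,0.08],0]
    - [[0,0,0.08],0]
    - [[0,0,0.08],0]
    - [[0,0,0.08],0]
    - [[0,0,0.08],0]
    - [[0,0,0],0]

```text
clock: 11.35
position: [0.5346, 0.2249, 0.0352]
tool_rot: [3.142, -0.0, 1.687]
force: [-0.8, -0.9, 1.1]
grip_width: 0.059
```

Emit:
servo_tool:
  targets:
    - [[0,0,0.06],0]
    - [[0,0,0.04],0]
    - [[0,0,0.03],0]
    - [[0,0,0],0]
    - [[0,0,0],0]

```text
clock: 11.98
position: [0.5346, 0.2248, 0.0288]
tool_rot: [3.142, -0.0, 1.687]
force: [1.5, -1.7, 1.2]
grip_width: 0.0592
```

Emit:
servo_tool:
  targets:
    - [[0,0,0.03],0]
    - [[0,0,0.03],0]
    - [[0,0,0],0]
    - [[0,0,0],0]

```text
clock: 12.48
position: [0.5345, 0.2251, 0.0268]
tool_rot: [3.141, -0.0, 1.688]
force: [-6.1, -3.0, 22.9]
grip_width: 0.0589
```

Firm contact at TCP z 26.8 mm, where 27.1 was predicted for home. I'll relieve the load and release.

Emit:
servo_tool:
  targets:
    - [[0,0,-0.04],0]
    - [[0,0,0],0]

```text
clock: 12.72
position: [0.5345, 0.2251, 0.0278]
tool_rot: [3.141, -0.0, 1.688]
force: [0.8, 1.2, -0.1]
grip_width: 0.0589
```

Emit:
servo_tool:
  targets:
    - [[0,0,0],0]
    - [[0,0,0],0]
    - [[0,0,0],0]
    - [[0,0,0],0]
  gripper: 0.75

```text
clock: 13.22
position: [0.5345, 0.2248, 0.0278]
tool_rot: [-3.142, -0.0, 1.687]
force: [1.4, 0.5, 0.1]
grip_width: 0.0747
```

Emit:
servo_tool:
  targets:
    - [[0,0,-0.2],0]
    - [[0,0,-0.4],0]
    - [[0,0,-0.6],0]
    - [[0,0,-0.6],0]
    - [[0,0,-0.6],0]
    - [[0,0,0],0]

```text
clock: 13.98
position: [0.5357, 0.2253, 0.1513]
tool_rot: [3.137, -0.001, 1.687]
force: [0.4, 0.1, -0.6]
grip_width: 0.0747
```

```bash
python3 - <<'E'
from h import *
w,s=now();print(w,s['force'],s['moment'],s['grip_width'],s['clock'])
im=bot.grab_frame('side');cv2.imwrite('pics/side5.png',im)
a=cv2.resize(im[190:290,140:240],None,fx=6,fy=6,interpolation=cv2.INTER_CUBIC)
cv2.imwrite('pics/f5.png',cv2.convertScaleAbs(a,alpha=1.3))
r,p=plan(w,(.473,-.217,.13,104.3),15);print([[list(map(float,a)),float(b)] for a,b in r],p)
E
```

```text
[np.float64(0.5356653116414933), np.float64(0.2253183940713128), np.float64(0.1512913377342498), np.float64(96.66949816437253)] [ 0.44570434  0.08966448 -0.58500148] [ 0.04448588 -0.01867186 -0.01792182] 0.07466518287402574 13.975
[[[-0.58, -0.15, 0.03], -0.1], [[-0.57, -0.16, 0.03], -0.1], [[-0.57, -0.16, 0.03], -0.11], [[-0.58, -0.17, 0.02], -0.1], [[-0.57, -0.17, 0.03], -0.1], [[-0.56, -0.18, 0.03], -0.1], [[-0.57, -0.18, 0.03], -0.1], [[-0.57, -0.18, 0.03], -0.1], [[-0.56, -0.2, 0.03], -0.11], [[-0.56, -0.19, 0.02], -0.1], [[-0.56, -0.21, 0.03], -0.1], [[-0.56, -0.2, 0.03], -0.1], [[-0.56, -0.21, 0.03], -0.1], [[-0.55, -0.22, 0.03], -0.1], [[-0.56, -0.22, 0.03], -0.11]] [  0.47315641  -0.21711553   0.12979134 104.31949816]
```

View pics/f5.png

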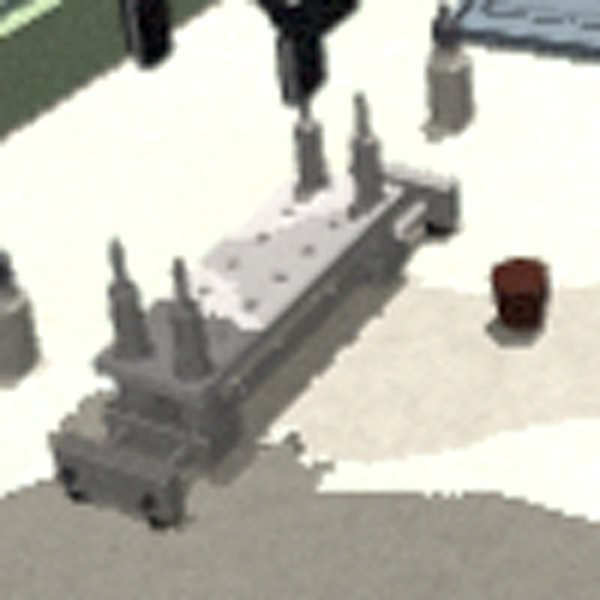

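The lower plate sits level and flat with all posts through it. Now the upper plate.

Emit:
servo_tool:
  targets:
    - [[-0.58,-0.15,0.03],-0.1]
    - [[-0.57,-0.16,0.03],-0.1]
    - [[-0.57,-0.16,0.03],-0.11]
    - [[-0.58,-0.17,0.02],-0.1]
    - [[-0.57,-0.17,0.03],-0.1]
    - [[-0.56,-0.18,0.03],-0.1]
    - [[-0.57,-0.18,0.03],-0.1]
    - [[-0.57,-0.18,0.03],-0.1]
    - [[-0.56,-0.2,0.03],-0.11]
    - [[-0.56,-0.19,0.02],-0.1]
    - [[-0.56,-0.21,0.03],-0.1]
    - [[-0.56,-0.2,0.03],-0.1]
  gripper: 1

```text
clock: 15.52
position: [0.4839, -0.1298, 0.1306]
tool_rot: [-3.141, -0.0, 1.794]
force: [0.8, -0.1, -0.5]
grip_width: 0.086
```

Emit:
servo_tool:
  targets:
    - [[-0.56,-0.21,0.03],-0.1]
    - [[-0.55,-0.22,0.03],-0.1]
    - [[-0.56,-0.22,0.03],-0.11]
    - [[0,0,0],0]
    - [[0,0,0],0]

```text
clock: 16.15
position: [0.472, -0.217, 0.1262]
tool_rot: [-3.141, -0.001, 1.821]
force: [0.3, -0.3, -0.2]
grip_width: 0.0854
```

```bash
python3 - <<'E'
from h import *
w,s=now();print(w,s['force'],s['clock'],s['grip_width'])
im=bot.grab_frame('side');cv2.imwrite('pics/side6.png',im)
cv2.imwrite('pics/e6.png',cv2.resize(im[110:220,190:330],None,fx=5,fy=5,interpolation=cv2.INTER_CUBIC))
E
```

```text
[np.float64(0.4720003830907028), np.float64(-0.21696679683188694), np.float64(0.12617539858764018), np.float64(104.34492935488299)] [ 0.27875844 -0.31731056 -0.20672784] 16.15 0.08536595459708617
```

View pics/e6.png

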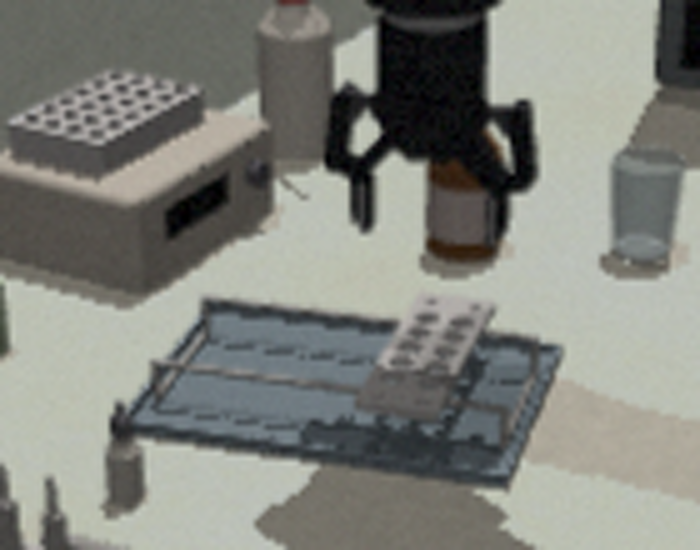

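Emit:
servo_tool:
  targets:
    - [[0,0.02,0.3],0]
    - [[0,0,0.3],0]
    - [[0,0,0.3],0]
    - [[0,0,0.3],0]
    - [[0,0,0.3],0]
    - [[0,0,0.3],0]
    - [[0,0,0.3],0]
    - [[0,0,0],0]

```text
clock: 17.2
position: [0.4725, -0.2171, 0.0202]
tool_rot: [-3.14, -0.001, 1.821]
force: [0.3, 0.3, 0.5]
grip_width: 0.0854
```

Emit:
servo_tool:
  targets:
    - [[0,0,0],0]
    - [[0,0,0],0]
    - [[0,0,0],0]
    - [[0,0,0],0]
    - [[0,0,0],0]
    - [[0,0,0],0]
  gripper: -1
  newtons: 40

```text
clock: 17.95
position: [0.4734, -0.2176, 0.0219]
tool_rot: [3.141, 0.001, 1.821]
force: [-1.5, 1.3, 7.5]
grip_width: 0.0594
```

```bash
python3 - <<'E'
from h import *
w,s=now();print(w,s['force'],s['clock'],s['grip_width'])
im=bot.grab_frame('side');cv2.imwrite('pics/side7.png',im)
cv2.imwrite('pics/e7.png',cv2.resize(im[130:215,220:310],None,fx=7,fy=7,interpolation=cv2.INTER_CUBIC))
E
```

```text
[np.float64(0.4733685628875469), np.float64(-0.21757254993428748), np.float64(0.02194510973209106), np.float64(104.32849461317763)] [-1.50228516  1.32070714  7.48614807] 17.95 0.05937516633624031
```

View pics/e7.png

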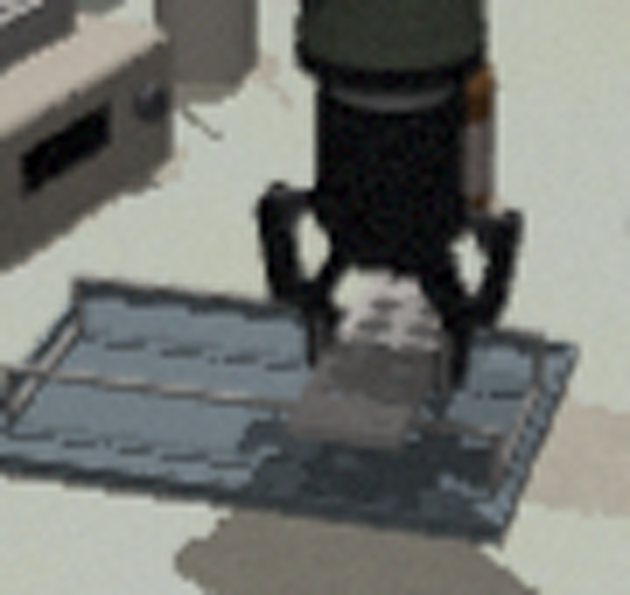

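Emit:
servo_tool:
  targets:
    - [[0,0,-0.1],0]
    - [[0,0,-0.2],0]
    - [[0,0,-0.3],0]
    - [[0,0,-0.4],0]
    - [[0,0,-0.4],0]
    - [[0,0,-0.4],0]
    - [[0,0,-0.4],0]
    - [[0,0,-0.3],0]

```text
clock: 19.0
position: [0.4732, -0.2175, 0.1479]
tool_rot: [3.141, 0.001, 1.821]
force: [-0.1, -1.2, -1.6]
grip_width: 0.059
```

```bash
python3 - <<'E'
from h import *
w,s=now();print(w,s['force'],s['grip_width'],s['clock'])
r,p=plan(w,(.534,.2245,.145,96.7),16);print([[list(map(float,a)),float(b)] for a,b in r],p)
E
```

```text
[np.float64(0.47316616985459387), np.float64(-0.21753320654366176), np.float64(0.14794182174532927), np.float64(104.32468133997854)] [-0.07967245 -1.15134554 -1.63518693] 0.05902750181307232 19.0
[[[0.52, 0.21, 0.0], 0.1], [[0.51, 0.21, 0.01], 0.09], [[0.52, 0.2, 0.0], 0.1], [[0.53, 0.2, 0.0], 0.09], [[0.52, 0.19, 0.01], 0.1], [[0.52, 0.19, 0.0], 0.09], [[0.53, 0.18, 0.01], 0.1], [[0.53, 0.18, -0.0], 0.09], [[0.53, 0.18, 0.0], 0.1], [[0.53, 0.17, 0.01], 0.09], [[0.53, 0.16, 0.0], 0.1], [[0.54, 0.17, 0.0], 0.09], [[0.53, 0.16, 0.01], 0.1], [[0.54, 0.15, 0.0], 0.09], [[0.53, 0.15, 0.01], 0.1], [[0.54, 0.14, -0.0], 0.09]] [ 0.53390536  0.2243764   0.14494182 96.72468134]
```

Emit:
servo_tool:
  targets:
    - [[0.52,0.21,0],0.1]
    - [[0.51,0.21,0.01],0.09]
    - [[0.52,0.2,0],0.1]
    - [[0.53,0.2,0],0.09]
    - [[0.52,0.19,0.01],0.1]
    - [[0.52,0.19,0],0.09]
    - [[0.53,0.18,0.01],0.1]
    - [[0.53,0.18,0],0.09]
    - [[0.53,0.18,0],0.1]
    - [[0.53,0.17,0.01],0.09]
    - [[0.53,0.16,0],0.1]
    - [[0.54,0.17,0],0.09]

```text
clock: 20.5
position: [0.5187, 0.1152, 0.1448]
tool_rot: [3.142, 0.0, 1.721]
force: [0.8, 0.3, -2.3]
grip_width: 0.0587
```

Emit:
servo_tool:
  targets:
    - [[0.53,0.16,0.01],0.1]
    - [[0.54,0.15,0],0.09]
    - [[0.53,0.15,0.01],0.1]
    - [[0.54,0.14,0],0.09]
    - [[0,0,0.2],0]
    - [[0,0,0.2],0]
    - [[0,0,0.1],0]
    - [[0,0,0],0]
    - [[0,0,0],0]

```text
clock: 21.62
position: [0.5339, 0.2243, 0.1186]
tool_rot: [3.141, -0.0, 1.688]
force: [0.8, 0.1, -1.8]
grip_width: 0.059
```

```bash
python3 - <<'E'
from h import *
w,s=now();print(w,s['force'],s['moment'],s['grip_width'],s['clock'])
I=[]
for i in range(3): I.append(bot.grab_frame('side').astype(float))
im=np.mean(I,0).astype(np.uint8);cv2.imwrite('pics/side8.png',im)
cv2.imwrite('pics/f8.png',cv2.convertScaleAbs(cv2.resize(im[210:250,145:185],None,fx=15,fy=15,interpolation=cv2.INTER_CUBIC),alpha=1.3))
cv2.imwrite('pics/f8b.png',cv2.convertScaleAbs(cv2.resize(im[185:245,180:230],None,fx=10,fy=10,interpolation=cv2.INTER_CUBIC),alpha=1.3))
E
```

```text
[np.float64(0.5339067155979466), np.float64(0.2243006845373124), np.float64(0.11856509195164541), np.float64(96.7111389811695)] [ 0.80782593  0.07613171 -1.83183182] [ 0.01869802 -0.00274777 -0.00911301] 0.05903419840041586 21.625
```

View pics/f8.png

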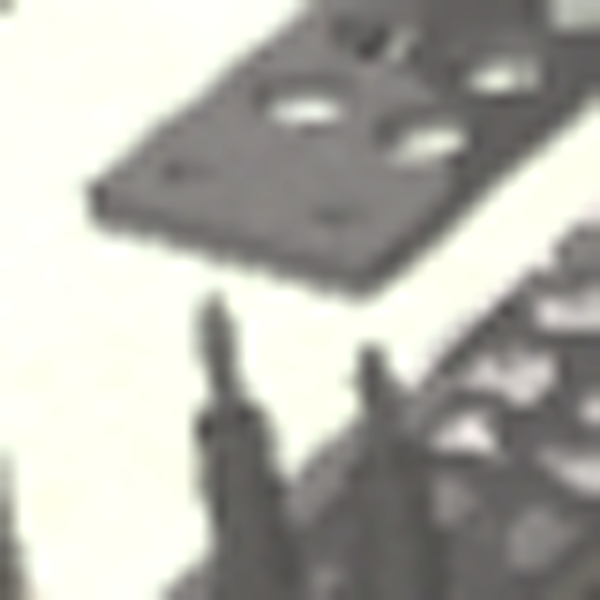

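View pics/f8b.png

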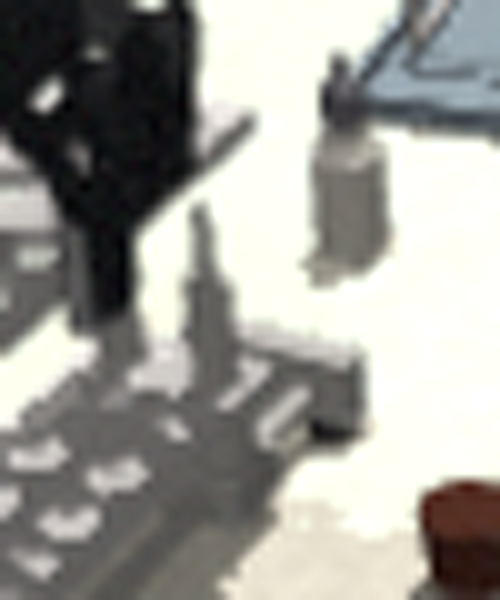

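```bash
python3 - <<'E'
from h import *
np.set_printoptions(precision=4,suppress=True)
H=cp((145,210),15,[(182,171),(338,216)]);P=cp((145,210),15,[(215,297),(373,350)])
for h,p in zip(H,P):
    a=onz('side',h,.1445)[:2];b=onz('side',p,.1155)[:2];print(a,b,'move',b-a)
a=np.radians(6.7);R=np.array([[np.cos(a),-np.sin(a)],[np.sin(a),np.cos(a)]])
for x in(.017,-.017):print('pred hole',np.array([.5339,.2243])+R@[x,.076])
E
```

```text
[0.5422 0.3045] [0.5425 0.3016] move [ 0.0003 -0.0028]
[0.5088 0.3008] [0.5069 0.2992] move [-0.0019 -0.0016]
pred hole [0.5419 0.3018]
pred hole [0.5081 0.2978]
```

Emit:
servo_tool:
  targets:
    - [[-0.02,0,0.1],0]
    - [[-0.01,0,0.15],0]
    - [[0,0,0.1],0]
    - [[0,0,0],0]
    - [[0,0,0],0]

```text
clock: 22.4
position: [0.5339, 0.2231, 0.1008]
tool_rot: [3.142, -0.0, 1.688]
force: [-0.3, 0.5, -1.4]
grip_width: 0.0593
```

```bash
python3 - <<'E'
from h import *
w,s=now();print(w,s['force'],s['moment'],s['grip_width'],s['clock'])
I=[]
for i in range(4): I.append(bot.grab_frame('side').astype(float))
im=np.mean(I,0).astype(np.uint8);cv2.imwrite('pics/side9.png',im)
cv2.imwrite('pics/f9.png',cv2.convertScaleAbs(cv2.resize(im[210:250,145:185],None,fx=15,fy=15,interpolation=cv2.INTER_CUBIC),alpha=1.3))
cv2.imwrite('pics/f9b.png',cv2.convertScaleAbs(cv2.resize(im[185:235,180:230],None,fx=12,fy=12,interpolation=cv2.INTER_CUBIC),alpha=1.3))
E
```

```text
[np.float64(0.5339414096293122), np.float64(0.22308929679553488), np.float64(0.10084987057586463), np.float64(96.7382475058113)] [-0.34565865  0.48248017 -1.36959995] [ 0.00234559 -0.05078213  0.03934778] 0.059286544269933565 22.4
```

View pics/f9.png

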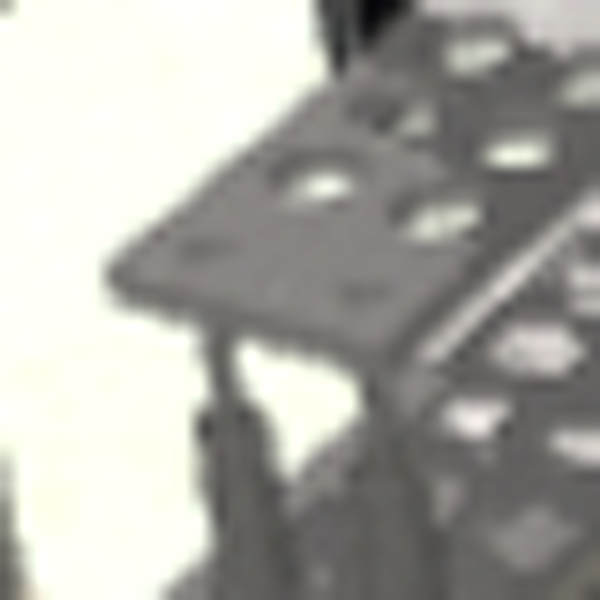

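View pics/f9b.png

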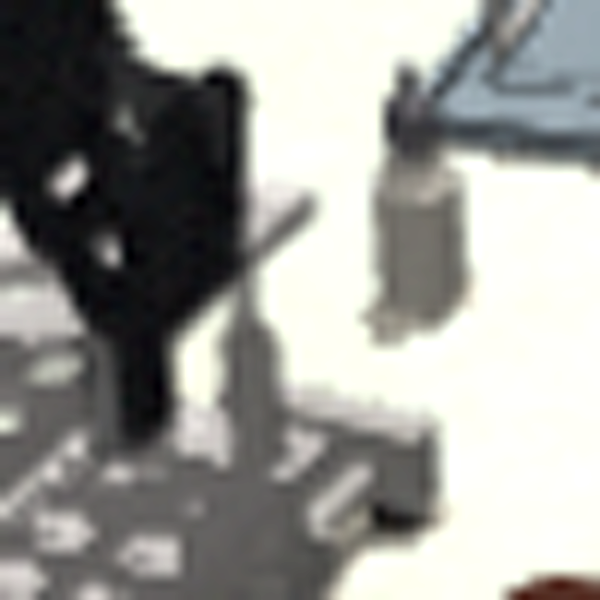

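```bash
python3 - <<'E'
from h import *
np.set_printoptions(precision=4,suppress=True)
H=cp((145,210),15,[(203,249),(366,292)]);P=cp((145,210),15,[(215,297),(373,350)])
for h,p in zip(H,P):
    a=onz('side',h,.1267)[:2];b=onz('side',p,.1155)[:2];print(a,b,'move',b-a)
E
```

```text
[0.5423 0.3027] [0.5425 0.3016] move [ 0.0002 -0.0011]
[0.5081 0.2977] [0.5069 0.2992] move [-0.0011  0.0015]
```

The holes now line up with the tips, with a mean residual of about 0.5 mm. I'll feel down.

Emit:
servo_tool:
  targets:
    - [[0,0,0.04],0]
    - [[0,0,0.04],0]
    - [[0,0,0.04],0]
    - [[0,0,0],0]

```text
clock: 23.1
position: [0.5338, 0.223, 0.0946]
tool_rot: [-3.141, 0.0, 1.688]
force: [-0.3, -0.4, -1.7]
grip_width: 0.059
```

Emit:
servo_tool:
  targets:
    - [[0,0,0.04],0]
    - [[0,0,0.04],0]
    - [[0,0,0.04],0]
    - [[0,0,0],0]

```text
clock: 23.6
position: [0.534, 0.2234, 0.0887]
tool_rot: [3.141, -0.001, 1.689]
force: [1.3, 2.1, -2.9]
grip_width: 0.0591
```

Emit:
servo_tool:
  targets:
    - [[0.01,0,0.06],0]
    - [[0,0,0.06],0]
    - [[0,0,0.06],0]
    - [[0,0,0],0]

```text
clock: 24.1
position: [0.5339, 0.2235, 0.0796]
tool_rot: [-3.141, -0.0, 1.688]
force: [0.7, 2.6, -1.1]
grip_width: 0.0589
```

Emit:
servo_tool:
  targets:
    - [[0,0,0.06],0]
    - [[0,0,0.05],0]
    - [[0,0,0.03],0]
    - [[0,0,0],0]
    - [[0,0,0],0]

```text
clock: 24.72
position: [0.5338, 0.2236, 0.0728]
tool_rot: [-3.142, -0.0, 1.688]
force: [2.0, 3.1, -0.6]
grip_width: 0.059
```

Emit:
servo_tool:
  targets:
    - [[0,0,0.03],0]
    - [[0,0,0.02],0]
    - [[0,0,0],0]
    - [[0,0,0],0]

```text
clock: 25.22
position: [0.534, 0.2236, 0.0718]
tool_rot: [3.141, 0.0, 1.688]
force: [-7.2, -1.9, 29.1]
grip_width: 0.0592
```

Firm contact at TCP z 71.8 mm, where 72.1 was predicted. I'll relieve the load, release and retreat.

Emit:
servo_tool:
  targets:
    - [[0,0,-0.05],0]
    - [[0,0,0],0]

```text
clock: 25.48
position: [0.5339, 0.2235, 0.0728]
tool_rot: [3.142, -0.0, 1.688]
force: [1.8, 3.4, -2.7]
grip_width: 0.059
```

Emit:
servo_tool:
  targets:
    - [[0,0,0],0]
    - [[0,0,0],0]
    - [[0,0,0],0]
    - [[0,0,0],0]
  gripper: 0.75

```text
clock: 25.98
position: [0.5338, 0.2234, 0.0728]
tool_rot: [-3.141, 0.0, 1.688]
force: [-0.1, 0.5, 0.3]
grip_width: 0.0742
```

Emit:
servo_tool:
  targets:
    - [[0,0,-0.2],0]
    - [[0,0,-0.4],0]
    - [[0,0,-0.6],0]
    - [[0,0,-0.7],0]
    - [[0,0,-0.7],0]
    - [[-0.8,0,0],0]
    - [[-0.8,0,0],0]
    - [[-0.8,0,0],0]
    - [[-0.8,0,0],0]
    - [[-0.8,0,0],0]
    - [[-0.8,0,0],0]
    - [[0,0,0],0]

```text
clock: 27.48
position: [0.5621, -0.0181, 0.2033]
tool_rot: [3.141, 0.001, 1.684]
force: [-0.2, -0.1, -0.2]
grip_width: 0.0746
```

```bash
python3 - <<'E'
from h import *
w,s=now();print(w,s['force'],s['grip_width'],s['clock'])
im=bot.grab_frame('side');cv2.imwrite('pics/side10.png',im)
cv2.imwrite('pics/g1.png',cv2.convertScaleAbs(cv2.resize(im[180:290,130:240],None,fx=5.4,fy=5.4,interpolation=cv2.INTER_CUBIC),alpha=1.3))
im=bot.grab_frame('top');cv2.imwrite('pics/top10.png',im)
cv2.imwrite('pics/g2.png',cv2.convertScaleAbs(cv2.resize(im[130:220,150:270],None,fx=6,fy=6,interpolation=cv2.INTER_CUBIC),alpha=1.3))
E
```

```text
[np.float64(0.5621057412199277), np.float64(-0.018129857710200262), np.float64(0.2033247222598762), np.float64(96.47493766243767)] [-0.24442025 -0.07106201 -0.19353006] 0.0745763380353976 27.475
```

View pics/g1.png

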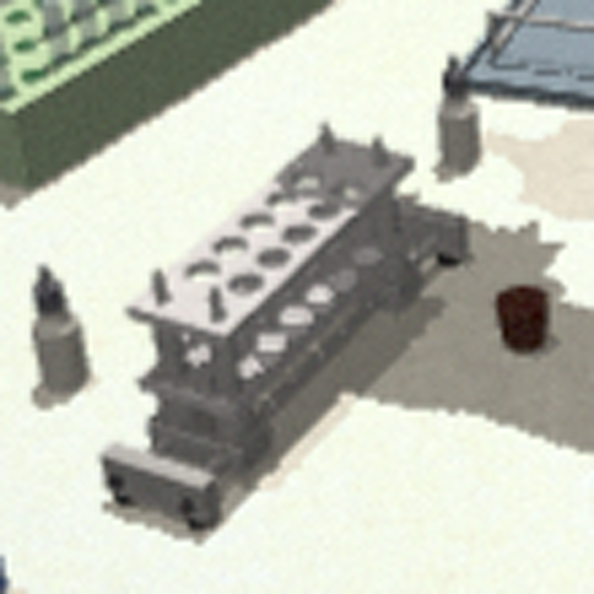

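View pics/g2.png

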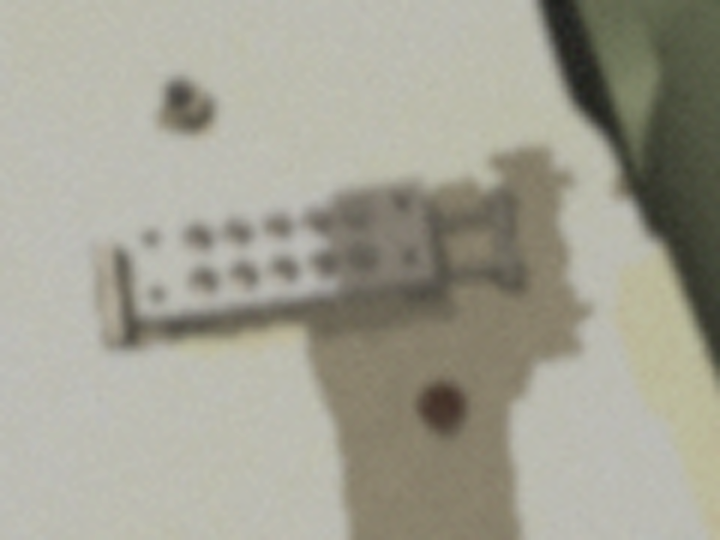

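```bash
python3 - <<'E'
from h import *
np.set_printoptions(precision=4,suppress=True)
# upper-plate pin bases: side crop (k5.4), corners of plate's top face in both views
S=cp((130,180),5.4,[(128,310),(218,328),(412,158)]);T=cp((150,130),6,[(132,240),(138,318),(442,280)])
for a,b in zip(T,S): print(tri(a,b))
# each pin: image length tip-base vs 18 mm
for tip,base in(((159,272),(163,302)),((215,288),(219,320)),((325,126),(328,152)),((379,140),(382,165))):
    t,b=cp((130,180),5.4,[tip,base]);P=onz('side',b,.098);print('pin px',np.linalg.norm(t-b),'pred 18mm',np.linalg.norm(proj('side',P+[0,0,.018])-proj('side',P)))
bot.job_done()
E
```

```text
(array([0.546 , 0.3164, 0.0974]), np.float64(0.008671368477587411))
(array([0.4958, 0.3098, 0.1019]), np.float64(0.0024924421486856494))
(array([0.5162, 0.1298, 0.0947]), np.float64(0.004791382889668495))
pin px 5.604720722378341 pred 18mm 5.519625465132198
pin px 5.972042776517444 pred 18mm 5.548968168440981
pin px 4.8467601215934755 pred 18mm 5.130309659816064
pin px 4.662843819264524 pred 18mm 5.158320688644793
the job is handed in; nothing more can be done
```

The rack is back together, and I handed the job in at about 27.6 s of the 61 s allowed. The hand-in reports no verdict, so success rests on my own checks.

- **Lower plate:** I took the small-holed plate from the stand and felt it over all four posts. It needed about 1.5 mm of correction in x by force. It seated with 23 N of contact at tool height 26.8 mm, where 27.1 mm was predicted, and I released it there.
- **Upper plate:** I lowered the large-holed plate over the pins. It seated with 29 N at 71.8 mm, where 72.1 mm was predicted, and I released it and backed away.

**Last pictures:** Both plates lie level with all four pins through. The bottle and bung beside the rack and the bottle by the stand look unmoved. I did not re-check the beaker, reagent bottle, tip box or timer at the end, but the arm felt no contact with them.

**Checks that were loose:**
- The top-face corners of the upper plate triangulated at 95 to 102 mm, against 98 mm expected. The rays missed each other by 2 to 9 mm.
- The visible pin lengths came out within 0.5 px of the expected 18 mm.
- The two cameras disagreed by 2 to 3 mm throughout, so I relied on the contact forces and tool heights for seating.

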